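# Lock the honing stone into its sharpening holder

## Task

Get the sharpening holder ready: put the honing stone that lies near it into the holder, abrasive side up, and press it down between the two spring catches until it sits flat on the board and both catches have snapped back over the ends of its wooden base. Set it in and press it, do not drop it, and leave the chisel, the tape measure and the wax tin where they are.

Things in the scene. Friction and masses are not known exactly. Their poses are not given: they have to be found in the camera images.
- stone_centre (a point): Loose honing stone, 0.5 to 0.8 kg: wooden base 78 (x) x 205 (y) x 18 mm high, on it a centred grey slab 58 x 180 x 12 mm, leaving bare ledges of 10 mm at the sides, 12.5 mm at the ends. Point at mid-height, 15 mm up. Lies flat, slab up, z up; alike both ways round. Grasp the slab across its 58 mm, fingertips just above the ledges. The other stone at the bench's far edge is not meant.
- holder: Sharpening holder fixed to the bench: dark wooden board 110 (x) x 300 mm (y), 20 mm thick, origin under its centre, z up. Four aluminium cheeks, 26 mm long, 13 mm high, at y = +-75 mm, inner faces at x = +-41.5 mm, flared at the top. At each end a steel block, inner face at y = +-104.5 mm, 18.5 mm above the board, carries a spring catch.
- seat (a point): Centre of the stone's seat on the holder's board top, 20 mm above the holder's origin, same axes. The stone lies here with its long way along y (2.5 mm play each side, 2 mm each end; either end first), its centre then 15 mm above this point.
- catch_a_nose (a point): Nose tip of the steel catch (36 mm wide) at the holder's +y end, sliding along y. At rest the tip is 97.5 mm from the centre, underside 19.5 mm above the board: it overhangs the seated base by 5 mm. Above it a 55 degree ramp rises outward to 35 mm above the board, so a stone pressed straight down pushes the catch open.
- catch_b_nose (a point): The same at the holder's -y end. A stone merely set down rests on both ramps, its underside about 26 mm above the board; about 5 to 15 N more than its weight, pressed near the middle, takes it past both catches, and it then falls the last 15 to 20 mm to the board by itself.
- catch_a (a joint): Travel in m of the catch at the +y end: 0 at rest (its spring holds it there with 3 N), growing outward to at most 0.012 (10 N). It opens 0.005 to 0.007 to let the stone past.
- catch_b (a joint): The same for the catch at the -y end.
- chisel: Chisel lying beyond the work, 264 mm long, 32 mm wide, 29 mm high; leave it alone. Origin under its middle.
- tape_measure: Tape measure standing on the bench, 41 x 78 x 64 mm high; leave it alone. Origin under its middle.
- wax_tin: Low round tin, 78 mm across, 27 mm high; leave it alone. Origin under its middle.
Mind the look-alikes: they are no part of the job. Of the things that look like the part that bears stone_centre, the larger one is meant.

How it is judged:
By the outcome, as a careful person would: the job done as asked, in the order asked, and still so for the second after the job is handed in, with the robot touching nothing.
It also fails if it takes over 40 s, if anything falls off the work surface, if the arm or the gripper's body presses on something with over 40 N, if the wrist force passes 120 N, or if a joint passes its speed limit or range.

## Robot

A 6-joint arm with a two-finger parallel gripper is mounted at the origin on a cart in front of the work surface, level with it; the furniture and walls round the work are solid. World frame = base frame: x ahead of the robot, y to its left, z up, the work surface at z = 0. Lengths are in m, angles in rad, forces in N, time in s.
With the tool pointing down it reaches from about 0.35 to 0.775 m from the base axis. Payload 5.5 kg.
Tool frame: the origin (TCP) lies at the very end of the fingers, on their centre line; the grasp point (between the pads) lies 19 mm behind it; z points along the fingers, y is the line along which they close (so a half turn about z gives the same grasp; the last joint's range is limited). The gripper opens to 85 mm and grips with 20 to 120 N. Pads are 22 mm wide; open, the fingers measure 114 mm over their backs; the gripper's body (76 mm by 85 mm) begins 54 mm behind the grasp point. The pads swing forward as they close: fully open they stand 13 mm farther back than shut.
Start: joints at [1.103, 0.313, 0.046, 1.304, 0, 1.431], TCP at [0.185, 0.544, 0.231] pointing down, gripper open.
Joint ranges: [-2.76, 2.76], [-0.86, 1.69], [-1.03, 1.26], [-2.2, 2.34], [-1.47, 1.5], [-3.14, 3.14]. Speed limits (rad/s): [2.57, 2.57, 3.14, 3.14, 3.14, 3.14].

## Interface

Orientations are given as a unit quaternion [w, x, y, z].
In Python, from workcell import env, cams, ticket, spotter gives the robot as it stands.
- The arm moves only by the tool jog_arm, never from a script. Its argument "increments" is a list that holds one entry, the list of rows, each a list of 7 numbers: the shift along the tool's x, y, z in units of 0.25 m (1.0 is 0.25 m), then the turn, a rotation vector about the tool's x, y, z in units of 180 degrees (1.0 is 180 degrees), then the closure in counts, from 0 (fully open) to 255 (shut). A call has 1 to 20 rows; each row shifts and turns the commanded pose from where the row before left it, along the tool's axes as they then stand; what a row does not reach is not made up. A row lasts 1/10 s, in which the tool goes at most 50 mm and 8.59 degrees, less where a joint would pass 70% of its speed; a pose out of reach is approached as far as the arm can. A call with a number of a shift or a turn outside -1 to 1 is refused whole. A call with a gripper value outside its range is refused whole. The fingers move at their own pace and stop on an object; "force" is the grip in N (left out, the last holds). Time passes only in rows, so rows that do not move let the fingers close. It gives the time, the measured TCP pose, the force, the opening and the grip force at its end, in the units of the state.
- env.get_state(): the state, without advancing time (a new reading comes with each control period).
- cams.read_camera(name): name is "scene" or "top"; returns a dict with "pixels" (400x640x3 uint8, red, green, blue), "fx", "fy", "cx", "cy" (pixels), "k1" (the pictures are not rectified: a ray, as slopes to the right and down, at radius r is drawn at 1 + k1 r^2 times it, then the intrinsics apply), "xyz" and "attitude" of the camera in the world. Camera axes: x right, y down, z forward; pixel columns grow to the right and rows downward; lengths in m; the calibration is good to about 2 mm. A picture is of the moment at which its call begins. There is no depth.
- ticket.hand_in(): hands the job in; it is judged then, once.
Trained networks look in the newest picture that a camera, given by its name, has taken for a name from the list of things; names that differ only in an ending like _2 or _b are one class to them, and where a whole thing is asked for, a point or a joint stands for the part that bears it (a point fixed in the world has none). Each returns a list of dicts, best first, with "conf" (0 to 1); they miss things now and then, are a little off and sometimes report something else, mostly with a low value. They report only what shows in the picture. A call takes as long as a camera call. They do not tell look-alikes from the thing itself.
- spotter.find_in(target, camera): "uv" ([column, row] in pixels, amid what is visible of it).
- spotter.cut_out(target, camera): "region" (400x640 bool, what is visible of it) and "uv" ([column, row] in pixels, amid what is visible of it).
- spotter.landmark_of(target, camera): "uv" ([column, row] in pixels: a listed point, or the origin of a listed thing).
The state is a dict: "clock": time; "joint_pos": joint angles; "qvel": joint speeds; "tau": joint torques, N m; "tcp_pos": TCP position; "orientation": TCP orientation; "wrist_force": force on the tool from outside, world axes, zero at the start; "ft_torque": the same for the moment, N m; "finger_gap": finger opening in m; "grip_force": force on a finger pad.
Only numpy, scipy, OpenCV 4.12 (cv2) and the standard library are available. Lean on these libraries where they do the work, as an engineer would, in place of code of your own. Each camera call takes 0.05 s, during which the arm holds its last target. There are 200 camera calls.

## Working session

There is one attempt and no reset: what is moved stays moved. The work goes in short steps, Python scripts to look and compute and a tool call to move; the robot and the scene stay as the last step left them, time stands still between calls to the robot, and variables do not carry over. Pictures are saved under pics/ and viewed, at most 10 in all, crops included, and the job is handed in when it is done.

Besides the shell and the picture viewer there is one more tool, called as name(argument=value, ...) on one line, values as JSON. jog_arm: Moves the arm, as the interface text tells. Shifts and turns lie within -1 to 1; 1 stands for 0.25 m of shift or 180 degrees of turn. Its arguments: {"type":"object","properties":{"increments":{"type":"array"},"force":{"type":"number"}},"required":["increments"]}

```bash
mkdir -p pics; cat > h.py <<'E'
import numpy as np, cv2
from scipy.spatial.transform import Rotation as R
from workcell import env, cams, ticket, spotter
def cam(n):
    c=cams.read_camera(n); return c
def rot(c):
    a=np.array(c["attitude"],float)
    return a if a.shape==(3,3) else R.from_quat(a[[1,2,3,0]]).as_matrix()
def KD(c):
    return np.array([[c["fx"],0,c["cx"]],[0,c["fy"],c["cy"]],[0,0,1.]]),np.array([c["k1"],0,0,0,0.])
def onplane(c,uv,z):
    K,D=KD(c)
    p=cv2.undistortPoints(np.array(uv,float).reshape(-1,1,2),K,D).reshape(-1,2)
    d=np.c_[p,np.ones(len(p))]@rot(c).T; o=np.array(c["xyz"])
    return o+d*((z-o[2])/d[:,2])[:,None]
def proj(c,P):
    K,D=KD(c); M=rot(c).T
    return cv2.projectPoints(np.array(P,float).reshape(-1,1,3),cv2.Rodrigues(M)[0],-M@np.array(c["xyz"]),K,D)[0].reshape(-1,2)
def save(c,n): cv2.imwrite("pics/"+n,c["pixels"][:,:,::-1])
E
python3 - <<'E'
from h import *
np.set_printoptions(precision=4,suppress=True)
Z=dict(stone_centre=.015,holder=0,seat=.02,catch_a_nose=.0395,catch_b_nose=.0395,chisel=0,tape_measure=0,wax_tin=0)
for n in("scene","top"):
    c=cam(n); save(c,n+"0.png"); print(n,c["xyz"],c["attitude"],c["fx"],c["k1"])
    for t,z in Z.items():
        for r in spotter.landmark_of(t,n)[:4]:
            print(t,round(r["conf"],2),np.round(r["uv"],1),onplane(c,r["uv"],z)[0])
s=env.get_state(); print(s)
E
```

```text
scene [-0.1921  0.5403  0.4922] [ 0.2486 -0.3872  0.7475 -0.4791] 430.0062175784414 -0.024889733045583826
stone_centre 0.92 [281.3 285.6] [0.3837 0.2193 0.015 ]
seat 0.9 [389.2 192.8] [ 0.5709 -0.2321  0.02  ]
seat 0.69 [299.  205.9] [0.6433 0.0128 0.02  ]
catch_a_nose 0.56 [364.6 191.8] [ 0.5814 -0.1521  0.0395]
catch_b_nose 0.47 [409.2 176.9] [ 0.5883 -0.3248  0.0395]
chisel 0.58 [244.8 205.1] [0.7662 0.1057 0.    ]
wax_tin 0.56 [300.2 204.2] [ 0.6856 -0.0179 -0.    ]
top [0.4919 0.0164 1.0825] [ 0.0399 -0.7038  0.7081 -0.0405] 383.520468033506 -0.07056574193245717
stone_centre 0.89 [244.5 276.6] [0.4064 0.2173 0.015 ]
stone_centre 0.57 [240.4 217.4] [0.5699 0.2308 0.015 ]
holder 0.88 [407.3 213.7] [ 0.5786 -0.2401  0.    ]
seat 0.96 [407.2 216. ] [ 0.5706 -0.2348  0.02  ]
catch_a_nose 0.77 [373.9 216.3] [ 0.569  -0.1387  0.0395]
catch_b_nose 0.77 [449.1 206.7] [ 0.5939 -0.3477  0.0395]
catch_b_nose 0.51 [373.6 214.7] [ 0.5733 -0.138   0.0395]
chisel 0.61 [282.8 147.4] [0.7732 0.1144 0.    ]
tape_measure 0.88 [374.5 150.3] [ 0.7631 -0.1509  0.    ]
wax_tin 0.89 [325.1 176.6] [ 0.6867 -0.0072  0.    ]
wax_tin 0.21 [444.7 206.9] [ 0.5973 -0.3487  0.    ]
{'clock': 0.9, 'joint_pos': array([ 1.1034,  0.3132,  0.0461,  1.3036, -0.    ,  1.4312]), 'qvel': array([-0.0015,  0.0016,  0.0005, -0.0014,  0.0007, -0.0008]), 'tau': array([  0.0021, -48.0442,  29.8817,  -0.    ,   0.0001,  -0.    ]), 'tcp_pos': array([0.1852, 0.5444, 0.2314]), 'orientation': array([0.    , 0.1632, 0.9866, 0.0001]), 'wrist_force': array([ 0.4182, -0.632 , -0.4721]), 'ft_torque': array([ 0.0034, -0.0499,  0.0277]), 'grip_force': 0.0, 'finger_gap': 0.08560690553455645}
```

View pics/top0.png

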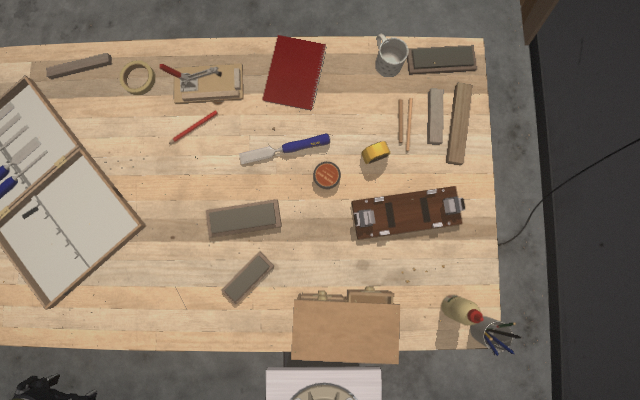

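View pics/scene0.png

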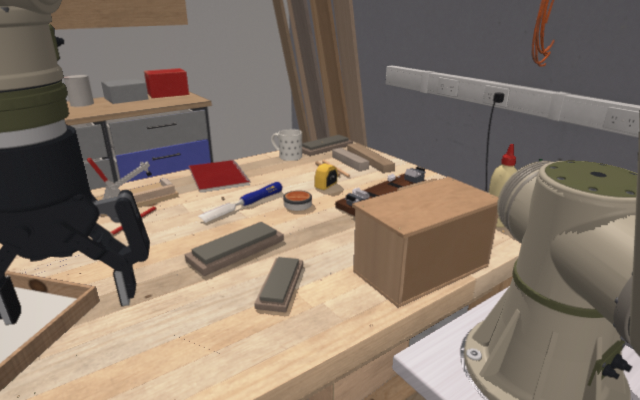

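The top view shows the larger stone at about (244,219), the small look-alike at (247,277) and the holder at (407,214). A tall wooden box at (345,325) stands between the base and the holder. Next I'll fit precise poses from the masks.

```bash
cat >> h.py <<'E'
def box(x,y,z0,z1): return [(sx*x/2,sy*y/2,z) for sx in(-1,1) for sy in(-1,1) for z in(z0,z1)]
STONE=[box(.078,.205,0,.018),box(.058,.180,.018,.030)]
BOARD=[box(.110,.300,0,.020)]
def place(P,x,y,a,z=0):
    return np.array(P)@R.from_euler('z',a).as_matrix().T+[x,y,z]
def sil(c,parts,q,S=4):
    m=np.zeros((400*S,640*S),np.uint8)
    for P in parts:
        h=cv2.convexHull(proj(c,place(P,*q)).astype(np.float32))
        cv2.fillConvexPoly(m,np.round((h+.5)*S*16-8).astype(np.int32),1,shift=4)
    return cv2.resize(m.astype(np.float32),(640,400),interpolation=cv2.INTER_AREA)
def fit(cm,parts,q0):
    from scipy.optimize import minimize
    def f(v):
        q=np.array(q0)+np.array(v)*[.01,.01,.1]; e=0
        for c,m in cm:
            s=sil(c,parts,q); e+=1-np.minimum(s,m).sum()/np.maximum(s,m).sum()
        return e
    r=minimize(f,[0,0,0],method="Nelder-Mead",options=dict(initial_simplex=[[0,0,0],[1,0,0],[0,1,0],[0,0,1.]],xatol=.01,fatol=1e-4))
    return np.array(q0)+r.x*[.01,.01,.1],r.fun
E
python3 - <<'E'
from h import *
np.set_printoptions(precision=4,suppress=True)
C={n:cam(n) for n in("top","scene")}
M={}
for n in C:
    for t in("stone_centre","holder"):
        for r in spotter.cut_out(t,n)[:5]:
            m=r["region"].astype(np.float32); uv=r["uv"]; print(n,t,round(r["conf"],2),np.round(uv),m.sum())
            X=onplane(C[n],uv,.01)[0][:2]
            g=np.array([.57,.225]) if t[0]=="s" else np.array([.575,-.237])
            if np.linalg.norm(X-g)<.05: M.setdefault((t,n),m)
for t,parts,q0 in(("stone_centre",STONE,(.57,.23,.1)),("holder",BOARD,(.575,-.237,.1))):
    for ns in(["top"],["scene"],["top","scene"]):
        if t=="holder" and "scene" in ns: continue
        if all((t,n) in M for n in ns): print(t,ns,*fit([(C[n],M[t,n]) for n in ns],parts,q0))
# box corners: roughly, ground and height
print(onplane(C["scene"],[[405,297],[356,261],[492,263]],0))
for z in(.1,.12,.14,.16,.18): print(z,onplane(C["scene"],[[405,240],[356,211],[496,203],[437,182]],z)[:,:2].ravel(),onplane(C["top"],[[291,360],[293,303],[398,305],[399,363]],z)[:,:2].ravel())
E
```

```text
top stone_centre 0.97 [242. 216.] 1978.0
top stone_centre 0.62 [245. 277.] 1114.0
top holder 0.62 [408. 214.] 4102.0
scene stone_centre 0.88 [234. 244.] 2453.0
scene stone_centre 0.55 [280. 286.] 1702.0
scene holder 0.94 [387. 192.] 1295.0
scene holder 0.5 [359. 198.] 129.0
stone_centre ['top'] [0.5681 0.224  0.1475] 0.0634276270866394
stone_centre ['scene'] [0.5698 0.2208 0.1432] 0.08624106645584106
stone_centre ['top', 'scene'] [0.5683 0.2235 0.1419] 0.15249699354171753
holder ['top'] [ 0.5815 -0.2385  0.1382] 0.05253863334655762
[[ 0.2403  0.0419  0.    ]
 [ 0.3856  0.0379  0.    ]
 [ 0.2157 -0.1876 -0.    ]]
0.1 [ 0.2704  0.0231  0.4134  0.0195  0.2691 -0.2512  0.4222 -0.2395] [ 0.2065  0.0836  0.3471  0.0783  0.3397 -0.1863  0.1962 -0.1861]
0.12 [ 0.2468  0.0495  0.3825  0.0461  0.2455 -0.2108  0.3909 -0.1998] [ 0.2123  0.0822  0.35    0.077   0.3428 -0.1822  0.2023 -0.182 ]
0.14 [ 0.2232  0.0759  0.3516  0.0726  0.222  -0.1704  0.3595 -0.16  ] [ 0.2181  0.0808  0.353   0.0758  0.3459 -0.1781  0.2083 -0.1779]
0.16 [ 0.1996  0.1022  0.3207  0.0992  0.1985 -0.1301  0.3282 -0.1202] [ 0.2239  0.0794  0.3559  0.0745  0.349  -0.174   0.2143 -0.1737]
0.18 [ 0.1761  0.1286  0.2899  0.1257  0.175  -0.0897  0.2969 -0.0805] [ 0.2297  0.0781  0.3589  0.0732  0.3521 -0.1698  0.2203 -0.1696]
```

```bash
cat >> h.py <<'E'
def overlay(c,parts_q,x0,y0,w,h,s,fn):
    im=cv2.resize(np.ascontiguousarray(c["pixels"][y0:y0+h,x0:x0+w,::-1]),None,fx=s,fy=s,interpolation=cv2.INTER_CUBIC)
    for loop,q,col in parts_q:
        p=(proj(c,place(loop,*q))-[x0,y0]+.5)*s
        cv2.polylines(im,[np.round(p*16).astype(np.int32)],True,col,1,cv2.LINE_AA,4)
    cv2.imwrite("pics/"+fn,im)
def rect(x,y,z,cx=0,cy=0): return [(cx-x/2,cy-y/2,z),(cx+x/2,cy-y/2,z),(cx+x/2,cy+y/2,z),(cx-x/2,cy+y/2,z)]
def holder_loops(q):
    L=[(rect(.11,.3,.02),q,(0,255,255)),(rect(.078,.205,.02),q,(0,255,0))]
    for sx in(-1,1):
        for sy in(-1,1): L.append((rect(.001,.026,.033,sx*.042,sy*.075),q,(255,0,255)))
    for sy in(-1,1): L.append((rect(.036,.001,.0395,0,sy*.0975),q,(0,0,255)))
    for sy in(-1,1): L.append((rect(.036,.001,.0385,0,sy*.1045),q,(255,255,0)))
    return L
E
python3 - <<'E'
from h import *
c=cam("top")
q=(.5815,-.2385,.1382)
overlay(c,holder_loops(q),345,175,130,75,6,"hold1.png")
qs=(.5683,.2235,.143)
overlay(c,[(rect(.078,.205,.018),qs,(0,255,255)),(rect(.058,.18,.03),qs,(0,0,255))],195,190,100,60,6,"stone1.png")
a,b=cv2.imread("pics/hold1.png"),cv2.imread("pics/stone1.png")
E
```

```text
(no output)
```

View pics/hold1.png

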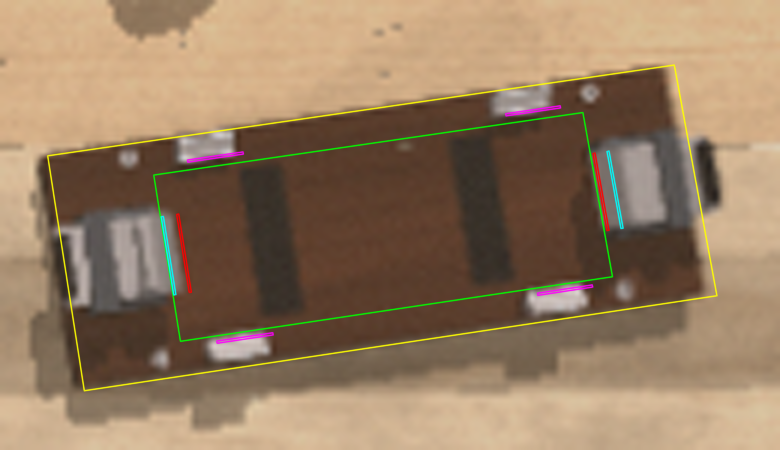

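View pics/stone1.png

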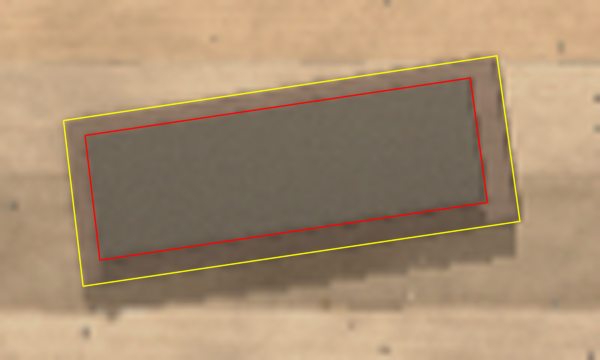

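Stone fit is within about 1–2 mm. The holder fit sits about 4 mm too far toward −y, judging by the bright cheeks in the crop at (205,147), (520,100), (557,298) and (240,345). I'll refine that from the cheek blobs. First I turn the tool and move toward the stone.

jog_arm(increments=[[[0,0,0,0,0,0.0436,0],[0,0,0,0,0,0.0436,0],[0,0,0,0,0,0.0436,0],[0,0,0,0,0,0.0436,0],[0,0,0,0,0,0.0436,0],[0,0,0,0,0,0.0436,0],[0,0,0,0,0,0.0436,0],[0,0,0,0,0,0.0436,0],[-0.124,0.11,0,0,0,0,0],[-0.124,0.11,0,0,0,0,0],[-0.124,0.11,0,0,0,0,0],[-0.124,0.11,0,0,0,0,0],[-0.124,0.11,0,0,0,0,0],[-0.124,0.11,0,0,0,0,0],[-0.124,0.11,0,0,0,0,0],[-0.124,0.11,0,0,0,0,0],[-0.124,0.11,0,0,0,0,0],[-0.124,0.11,0,0,0,0,0],[-0.124,0.11,0,0,0,0,0],[-0.124,0.11,0,0,0,0,0]]])

```text
clock: 3.25
tcp_pos: [0.5674, 0.2236, 0.2314]
orientation: [0.0, 0.653, 0.757, 0.0]
wrist_force: [0.4, 0.1, -0.3]
finger_gap: 0.0855
grip_force: 0.0
```

```bash
cat >> h.py <<'E'
def cheeks(c,q):
    im=c["pixels"].astype(float); mx=im.max(2); out=[]
    for sx in(-1,1):
        for sy in(-1,1):
            u=proj(c,place([(sx*.0475,sy*.075,.03)],*q))[0]
            yy,xx=np.mgrid[:400,:640]; w=np.clip(im[:,:,2]-70,0,120)*((abs(xx-u[0])<9)&(abs(yy-u[1])<5.5))*(im[:,:,0]-im[:,:,2]<35)
            out.append([(w*xx).sum()/w.sum(),(w*yy).sum()/w.sum()])
    P=onplane(c,out,.03)[:,:2]; ctr=P.mean(0); v=(P[1]-P[0]+P[3]-P[2]); u=P[2]+P[3]-P[0]-P[1]
    return (*ctr,np.arctan2(-v[0],v[1])),np.linalg.norm(v)/2,np.linalg.norm(u)/2,np.arctan2(u[1],u[0])
def goto(x,y,z=None,a=None):
    "tool-axis shift (in units) to a point; a = world angle wanted for tool y"
    s=env.get_state(); q=np.array(s["orientation"]); M=R.from_quat(q[[1,2,3,0]])
    p=s["tcp_pos"]; d=M.inv().apply(np.array([x,y,p[2] if z is None else z])-p)/.25
    Y=M.as_matrix()[:,1]; ya=np.arctan2(Y[1],Y[0])
    print("t",s["clock"],"tcp",np.round(p,4),"yaw_y",round(ya,4),"tilt",np.round(M.as_matrix()[:,2],4),"shift",np.round(d,4),"turn z",None if a is None else round(-(a-ya)/np.pi,4),"F",np.round(s["wrist_force"],1),"gap",round(s["finger_gap"],4),"grip",round(s["grip_force"],1))
E
python3 - <<'E'
from h import *
c=cam("top"); q=(.581,-.234,.138)
for _ in range(2):
    r=cheeks(c,q); print(np.round(r[0],4),r[1:]); q=r[0]
overlay(c,holder_loops(q),345,175,130,75,6,"hold2.png")
goto(.5681,.2240,.10,.1475)
E
```

```text
[ 0.5819 -0.2355  0.1375] (np.float64(0.1496597640386505), np.float64(0.09329604141498056), np.float64(0.13829404716180627))
[ 0.5819 -0.2355  0.1375] (np.float64(0.1496597640386505), np.float64(0.09329604141498056), np.float64(0.13829404716180627))
t 3.3 tcp [0.5724 0.2193 0.2307] yaw_y 0.1422 tilt [ 0.0038 -0.0023 -1.    ] shift [ 0.0224 -0.016   0.5227] turn z -0.0017 F [ 5.6 -1.3  1. ] gap 0.0853 grip 0.0
```

View pics/hold2.png

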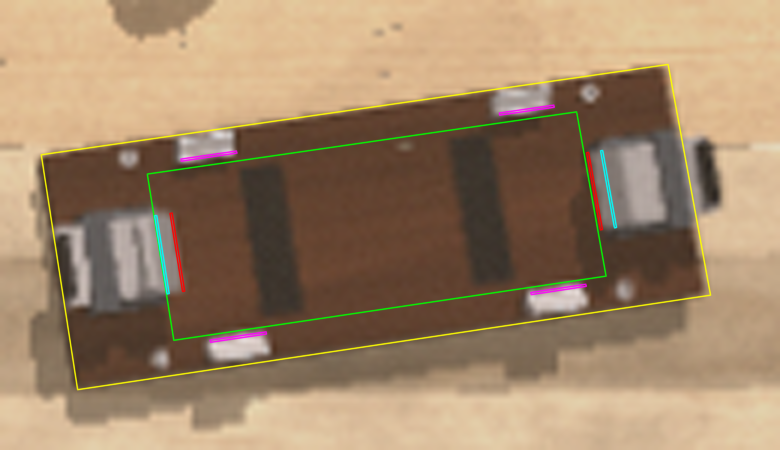

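jog_arm(increments=[[[0,0,0,0,0,0,45],[0,0,0,0,0,0,45],[0,0,0,0,0,0,45],[0,0,0.131,0,0,0,45],[0,0,0.131,0,0,0,45],[0,0,0.131,0,0,0,45],[0,0,0.131,0,0,0,45],[0,0,0,0,0,0,45],[0,0,0,0,0,0,45],[0,0,0,0,0,0,45]]], force=40)

```text
clock: 4.3
tcp_pos: [0.5672, 0.2258, 0.1027]
orientation: [0.001, 0.653, 0.758, 0.001]
wrist_force: [-0.7, -0.5, 1.3]
finger_gap: 0.07
grip_force: 0.0
```

```bash
python3 - <<'E'
from h import *
goto(.5681,.2240,.035,.1475)
E
```

```text
t 4.3 tcp [0.5672 0.2258 0.1027] yaw_y 0.1482 tilt [ 0.0034  0.001  -1.    ] shift [-0.0078  0.0015  0.2709] turn z 0.0002 F [-0.7 -0.5  1.3] gap 0.07 grip 0.0
```

jog_arm(increments=[[[-0.008,0.002,0.09,0,0,0,45],[0,0,0.09,0,0,0,45],[0,0,0.09,0,0,0,45],[0,0,0,0,0,0,45],[0,0,0,0,0,0,45],[0,0,0,0,0,0,45]]])

```text
clock: 4.9
tcp_pos: [0.5686, 0.2235, 0.0352]
orientation: [0.001, 0.653, 0.757, 0.002]
wrist_force: [-0.3, -0.2, -0.5]
finger_gap: 0.0705
grip_force: 0.0
```

```bash
python3 - <<'E'
from h import *
c=cam("scene"); im=c["pixels"][180:320,140:330,::-1]; cv2.imwrite("pics/grasp1.png",cv2.resize(im,None,fx=4,fy=4,interpolation=cv2.INTER_CUBIC))
goto(.5681,.2240,.02,.1475)
E
```

```text
t 4.95 tcp [0.5686 0.2234 0.035 ] yaw_y 0.1473 tilt [ 0.0036  0.001  -1.    ] shift [ 0.0026 -0.0017  0.0601] turn z -0.0001 F [ 0.1 -0.4  0.2] gap 0.0706 grip 0.0
```

View pics/grasp1.png

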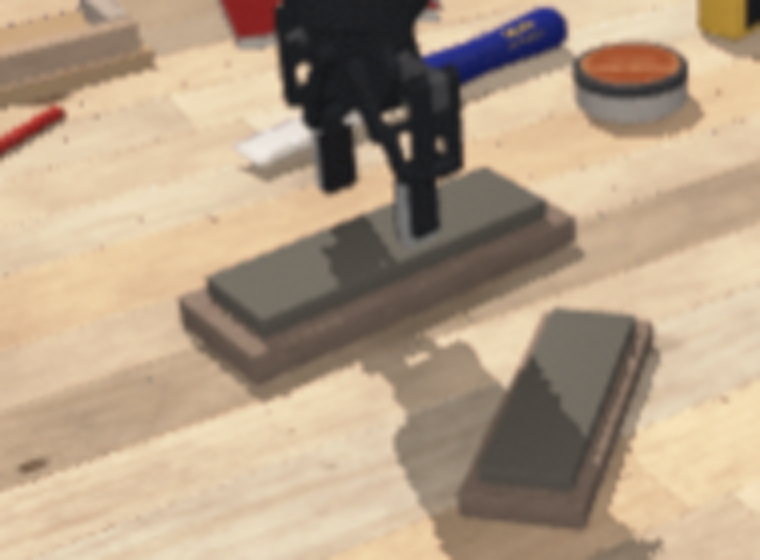

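The fingers straddle the slab near mid-length; the near fingertip is at crop (418,238), still clear above. I'll descend gently.

jog_arm(increments=[[[0,0,0.02,0,0,0,45],[0,0,0.02,0,0,0,45],[0,0,0.012,0,0,0,45],[0,0,0.006,0,0,0,45],[0,0,0,0,0,0,45]]])

```text
clock: 5.45
tcp_pos: [0.5666, 0.2229, 0.0178]
orientation: [-0.0, 0.653, 0.757, -0.0]
wrist_force: [0.7, -0.1, 0.3]
finger_gap: 0.0705
grip_force: 0.0
```

jog_arm(increments=[[[0,0,0.006,0,0,0,45],[0,0,0.006,0,0,0,45],[0,0,0,0,0,0,45]]])

```text
clock: 5.75
tcp_pos: [0.5669, 0.2229, 0.0151]
orientation: [-0.0, 0.653, 0.757, -0.0]
wrist_force: [0.1, -0.5, 0.5]
finger_gap: 0.0704
grip_force: 0.0
```

jog_arm(increments=[[[0,0,0.006,0,0,0,45],[0,0,0.006,0,0,0,45],[0,0,0,0,0,0,45]]])

```text
clock: 6.05
tcp_pos: [0.5668, 0.2229, 0.0121]
orientation: [-0.0, 0.653, 0.757, -0.0]
wrist_force: [-0.1, 0.1, -0.8]
finger_gap: 0.0707
grip_force: 0.0
```

jog_arm(increments=[[[0,0,0.006,0,0,0,45],[0,0,0.006,0,0,0,45],[0,0,0,0,0,0,45]]])

```text
clock: 6.35
tcp_pos: [0.5671, 0.223, 0.0102]
orientation: [0.0, 0.653, 0.757, 0.0]
wrist_force: [-1.6, -1.1, 5.8]
finger_gap: 0.0705
grip_force: 3.1
```

jog_arm(increments=[[[0,0,0.004,0,0,0,45],[0,0,0,0,0,0,45]]])

```text
clock: 6.55
tcp_pos: [0.5671, 0.223, 0.0101]
orientation: [0.0, 0.653, 0.757, 0.0]
wrist_force: [-4.8, -1.4, 12.4]
finger_gap: 0.0703
grip_force: 6.2
```

jog_arm(increments=[[[0,0,-0.012,0,0,0,45],[0,0,-0.01,0,0,0,45],[0,0,0,0,0,0,45],[0,0,0,0,0,0,100],[0,0,0,0,0,0,150],[0,0,0,0,0,0,150],[0,0,0,0,0,0,150],[0,0,0,0,0,0,150]]], force=70)

```text
clock: 7.35
tcp_pos: [0.5675, 0.2231, 0.0144]
orientation: [0.0, 0.653, 0.757, 0.001]
wrist_force: [0.6, 0.6, 4.9]
finger_gap: 0.0563
grip_force: 76.9
```

jog_arm(increments=[[[0,0,-0.04,0,0,0,150],[0,0,-0.08,0,0,0,150],[0,0,-0.1,0,0,0,150],[0,0,-0.1,0,0,0,150],[0,0,-0.1,0,0,0,150],[0,0,-0.06,0,0,0,150],[-0.08,-0.009,0,0,0,0,150],[-0.13,-0.015,0,0,0,0,150],[-0.14,-0.016,0,0,0,0,150],[-0.14,-0.016,0,0,0,0,150],[-0.14,-0.016,0,0,0,0,150],[-0.14,-0.016,0,0,0,0,150],[-0.14,-0.016,0,0,0,0,150],[-0.14,-0.016,0,0,0,0,150],[-0.14,-0.016,0,0,0,0,150],[-0.14,-0.016,0,0,0,0,150],[-0.14,-0.016,0,0,0,0,150],[-0.14,-0.016,0,0,0,0,150],[-0.13,-0.015,0,0,0,0,150],[-0.08,-0.01,0,0,0,0,150]]])

```text
clock: 9.35
tcp_pos: [0.5808, -0.2369, 0.1324]
orientation: [-0.001, 0.654, 0.757, -0.0]
wrist_force: [0.2, 0.6, -6.8]
finger_gap: 0.0563
grip_force: 76.6
```

jog_arm(increments=[[[0,0,0,0,0,0,150],[0,0,0,0,0,0,150],[0,0,0,0,0,0,150]]])

```text
clock: 9.65
tcp_pos: [0.5814, -0.2334, 0.1332]
orientation: [-0.001, 0.653, 0.758, 0.0]
wrist_force: [-0.2, -0.1, -7.5]
finger_gap: 0.0556
grip_force: 76.6
```

```bash
python3 - <<'E'
from h import *
np.set_printoptions(precision=4,suppress=True)
goto(.5819,-.2355,.10,.138)
s=env.get_state(); p=s["tcp_pos"]
zb=p[2]-.0144  # stone underside
c=cam("top")
overlay(c,[(rect(.078,.205,zb+.018),(.5819,-.2355,.138),(0,255,255)),(rect(.058,.18,zb+.03),(.5819,-.2355,.138),(0,0,255))],345,165,140,90,5,"hover1.png")
for n in("top","scene"):
    if n=="scene": c=cam("scene")
    for r in spotter.cut_out("stone_centre",n)[:3]: print(n,round(r["conf"],2),r["uv"],r["region"].sum())
E
```

```text
t 9.65 tcp [ 0.5814 -0.2334  0.1332] yaw_y 0.1482 tilt [-0.0016  0.0016 -1.    ] shift [-0.0089  0.0008  0.1326] turn z 0.0033 F [-0.2 -0.1 -7.5] gap 0.0556 grip 76.6
scene 0.9 [280.8, 286.3] 1741
scene 0.56 [366.5, 157.1] 397
```

View pics/hover1.png

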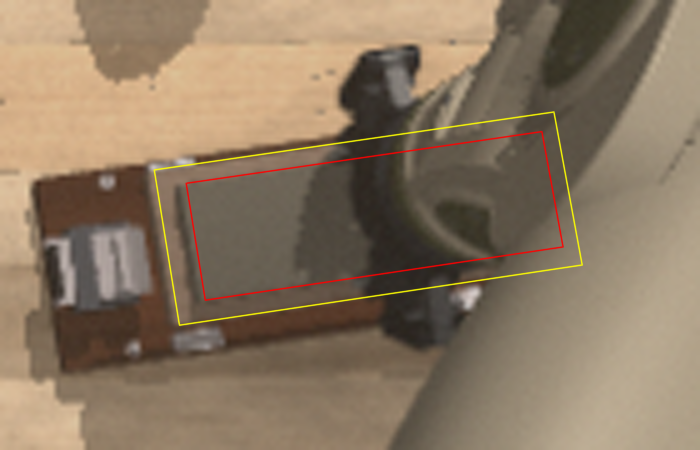

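jog_arm(increments=[[[-0.012,0.001,0,0,0,0.0033,150],[0,0,0.05,0,0,0,150],[0,0,0.07,0,0,0,150],[0,0,0.07,0,0,0,150],[0,0,0.05,0,0,0,150],[0,0,0.029,0,0,0,150],[0,0,0,0,0,0,150],[0,0,0,0,0,0,150],[0,0,0,0,0,0,150]]])

```text
clock: 10.75
tcp_pos: [0.5835, -0.2382, 0.0676]
orientation: [0.001, 0.657, 0.754, 0.0]
wrist_force: [0.7, -0.2, -7.3]
finger_gap: 0.0564
grip_force: 76.6
```

```bash
python3 - <<'E'
from h import *
np.set_printoptions(precision=4,suppress=True)
goto(.5818,-.2363,.06,.138)
s=env.get_state(); p=s["tcp_pos"]
zb=p[2]-.0144
c=cam("top"); q=(.5819,-.2355,.138)
overlay(c,[(rect(.078,.205,zb+.018),q,(0,255,255)),(rect(.058,.18,zb+.03),q,(0,0,255))]+holder_loops(q)[:1],345,165,140,90,5,"hover2.png")
E
```

```text
t 10.75 tcp [ 0.5835 -0.2382  0.0676] yaw_y 0.1368 tilt [ 0.0018 -0.0009 -1.    ] shift [ 0.0084 -0.0057  0.0302] turn z -0.0004 F [ 0.7 -0.2 -7.3] gap 0.0564 grip 76.6
```

View pics/hover2.png

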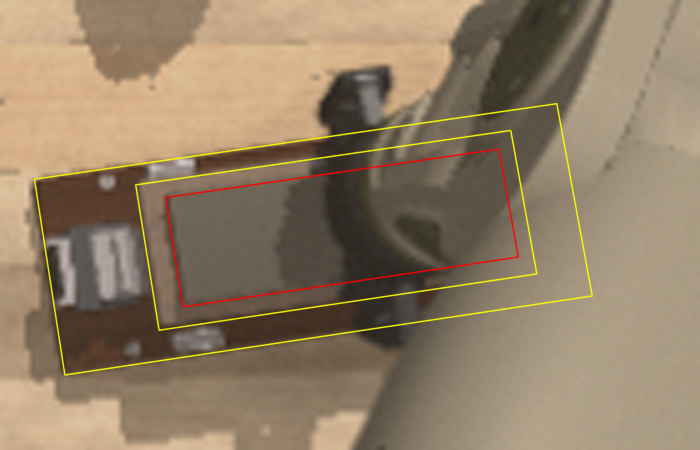

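```bash
cat >> h.py <<'E'
def edge(c,q,z,axis,pos,lo,hi,rng=.006):
    "offset (m) of the strongest step near the model line; axis 0: line x=pos, t along y; axis 1: line y=pos, t along x"
    g=c["pixels"].astype(np.float32); ds=np.arange(-rng,rng+1e-9,.00025); t=np.linspace(lo,hi,40); pr=[]
    for d in ds:
        P=[(pos+d,k,z) if axis==0 else (k,pos+d,z) for k in t]
        u=proj(c,place(P,*q)).astype(np.float32)
        pr.append(cv2.remap(g,u[:,0].reshape(1,-1),u[:,1].reshape(1,-1),cv2.INTER_LINEAR)[0].mean(0))
    pr=cv2.GaussianBlur(np.array(pr),(1,9),0); G=np.linalg.norm(np.gradient(pr,axis=0),axis=1)
    i=G[2:-2].argmax()+2; return round(ds[i]*1e3,2),round(float(G[i]),2)
E
python3 - <<'E'
from h import *
zb=.0676-.0144-.001; c=cam("top"); q=(.5819,-.2355,.138)
print("slab +y end",edge(c,q,zb+.03,1,.09,-.022,.022)); print("base +y end",edge(c,q,zb+.018,1,.1025,-.03,.03))
print("slab +x",edge(c,q,zb+.03,0,.029,.055,.085),"slab -x",edge(c,q,zb+.03,0,-.029,.04,.085))
print("base +x",edge(c,q,zb+.018,0,.039,.055,.098),"base -x",edge(c,q,zb+.018,0,-.039,.04,.098))
print("board +y",edge(c,q,.02,1,.15,.02,.05),edge(c,q,.02,1,.15,-.05,-.03),"+x",edge(c,q,.02,0,.055,.1,.145),"-x(z0)",edge(c,q,.02,0,-.055,.05,.145))
goto(.5818,-.2363,.06,.138)
E
```

```text
slab +y end (np.float64(1.75), 4.71)
base +y end (np.float64(-2.5), 5.03)
slab +x (np.float64(2.0), 2.09) slab -x (np.float64(2.0), 1.39)
base +x (np.float64(0.75), 1.41) base -x (np.float64(1.5), 4.0)
board +y (np.float64(2.25), 9.03) (np.float64(1.75), 6.31) +x (np.float64(-0.25), 10.15) -x(z0) (np.float64(-0.75), 3.76)
t 10.85 tcp [ 0.5833 -0.2381  0.0675] yaw_y 0.1368 tilt [ 1.6e-03 -8.0e-04 -1.0e+00] shift [ 0.008  -0.0052  0.0301] turn z -0.0004 F [ 0.  -0.8 -6.9] gap 0.0562 grip 76.6
```

jog_arm(increments=[[[0.004,-0.0055,0,0,0,0,150],[0,0,0.008,0,0,0,150],[0,0,0.008,0,0,0,150],[0,0,0,0,0,0,150],[0,0,0,0,0,0,150]]])

```text
clock: 11.35
tcp_pos: [0.5813, -0.2369, 0.0626]
orientation: [0.0, 0.657, 0.754, 0.0]
wrist_force: [-0.4, 0.8, -5.1]
finger_gap: 0.0558
grip_force: 76.9
```

jog_arm(increments=[[[0,0,0.006,0,0,0,150],[0,0,0.004,0,0,0,150],[0,0,0,0,0,0,150],[0,0,0,0,0,0,150]]])

```text
clock: 11.75
tcp_pos: [0.5819, -0.2374, 0.061]
orientation: [0.001, 0.657, 0.754, 0.0]
wrist_force: [-0.2, 0.5, 4.1]
finger_gap: 0.0562
grip_force: 77.7
```

```bash
python3 - <<'E'
from h import *
s=env.get_state(); print(s["wrist_force"],s["ft_torque"]); goto(.5818,-.2363,.0344,.138)
E
```

```text
[-0.18986541  0.50250291  4.12801737] [ 0.06153899  0.12304241 -0.00675678]
t 11.75 tcp [ 0.5819 -0.2374  0.061 ] yaw_y 0.1368 tilt [ 0.0018 -0.001  -1.    ] shift [ 4.400e-03 -1.000e-04  1.063e-01] turn z -0.0004 F [-0.2  0.5  4.1] gap 0.0562 grip 77.7
```

jog_arm(increments=[[[0,0,0.006,0,0,0,150],[0,0,0.006,0,0,0,150],[0,0,0,0,0,0,150]]])

```text
clock: 12.05
tcp_pos: [0.5821, -0.2371, 0.0576]
orientation: [0.001, 0.657, 0.754, 0.0]
wrist_force: [1.5, 0.3, 3.3]
finger_gap: 0.0559
grip_force: 77.9
```

```bash
python3 - <<'E'
from h import *
s=env.get_state(); print(s["wrist_force"],s["ft_torque"]); goto(.5818,-.2363,.0344,.138)
E
```

```text
[1.50092066 0.33372071 3.26755145] [ 0.09909877 -0.25406716  0.01603497]
t 12.05 tcp [ 0.5821 -0.2371  0.0576] yaw_y 0.1371 tilt [ 2.e-03 -4.e-04 -1.e+00] shift [ 0.0035 -0.0008  0.0926] turn z -0.0003 F [1.5 0.3 3.3] gap 0.0559 grip 77.9
```

jog_arm(increments=[[[0,0,0.008,0,0,0,150],[0,0,0.008,0,0,0,150],[0,0,0.008,0,0,0,150],[0,0,0,0,0,0,150]]])

```text
clock: 12.45
tcp_pos: [0.5807, -0.2364, 0.0496]
orientation: [-0.001, 0.657, 0.754, 0.0]
wrist_force: [2.9, 0.6, -4.2]
finger_gap: 0.0563
grip_force: 76.8
```

jog_arm(increments=[[[0,0,0.01,0,0,0,150],[0,0,0.01,0,0,0,150],[0,0,0.01,0,0,0,150],[0,0,0,0,0,0,150]]])

```text
clock: 12.85
tcp_pos: [0.5803, -0.2366, 0.0422]
orientation: [-0.001, 0.657, 0.754, -0.0]
wrist_force: [1.0, -0.1, -9.7]
finger_gap: 0.0558
grip_force: 76.6
```

jog_arm(increments=[[[0,0,0.01,0,0,0,150],[0,0,0.01,0,0,0,150],[0,0,0,0,0,0,150]]])

```text
clock: 13.15
tcp_pos: [0.5808, -0.2368, 0.0378]
orientation: [-0.0, 0.657, 0.754, -0.0]
wrist_force: [0.1, -1.1, -7.3]
finger_gap: 0.0559
grip_force: 77.4
```

jog_arm(increments=[[[0,0,0.006,0,0,0,150],[0,0,0.004,0,0,0,150],[0,0,0,0,0,0,150]]])

```text
clock: 13.45
tcp_pos: [0.5814, -0.238, 0.0361]
orientation: [0.001, 0.657, 0.754, -0.001]
wrist_force: [0.5, -4.8, -7.6]
finger_gap: 0.0558
grip_force: 78.0
```

jog_arm(increments=[[[0,0,0.005,0,0,0,150],[0,0,0,0,0,0,150]]])

```text
clock: 13.65
tcp_pos: [0.581, -0.2364, 0.0345]
orientation: [-0.001, 0.657, 0.754, 0.0]
wrist_force: [0.6, 0.7, -6.5]
finger_gap: 0.0559
grip_force: 78.0
```

jog_arm(increments=[[[0,0,0.005,0,0,0,150],[0,0,0,0,0,0,150]]])

```text
clock: 13.85
tcp_pos: [0.581, -0.2364, 0.0344]
orientation: [-0.0, 0.657, 0.754, 0.0]
wrist_force: [-3.6, 1.3, 3.5]
finger_gap: 0.0559
grip_force: 79.0
```

jog_arm(increments=[[[0,0,0.004,0,0,0,150],[0,0,0,0,0,0,150],[0,0,-0.006,0,0,0,150],[0,0,0,0,0,0,45],[0,0,0,0,0,0,45],[0,0,0,0,0,0,30],[0,0,0,0,0,0,30],[0,0,-0.03,0,0,0,30],[0,0,-0.06,0,0,0,30],[0,0,-0.08,0,0,0,30],[0,0,-0.1,0,0,0,30],[0,0,-0.1,0,0,0,30],[0,0,-0.1,0,0,0,30]]])

```text
clock: 15.15
tcp_pos: [0.5812, -0.237, 0.1532]
orientation: [0.0, 0.657, 0.754, 0.0]
wrist_force: [-0.5, -0.3, 0.1]
finger_gap: 0.0756
grip_force: 0.0
```

jog_arm(increments=[[[0.12,0,-0.05,0,0,0,30],[0.14,0,0,0,0,0,30],[0.14,0,0,0,0,0,30],[0.14,0,0,0,0,0,30],[0.14,0,0,0,0,0,30],[0.14,0,0,0,0,0,30],[0.14,0,0,0,0,0,30],[0.14,0,0,0,0,0,30],[0.14,0,0,0,0,0,30],[0.14,0,0,0,0,0,30],[0.1,0,0,0,0,0,30],[0,0,0,0,0,0,30],[0,0,0,0,0,0,30],[0,0,0,0,0,0,30]]])

```text
clock: 16.55
tcp_pos: [0.531, 0.1289, 0.1644]
orientation: [0.0, 0.657, 0.754, 0.0]
wrist_force: [-0.6, 0.4, 0.3]
finger_gap: 0.0756
grip_force: 0.0
```

```bash
python3 - <<'E'
from h import *
goto(.58,-.23)
c=cam("top"); q=(.5819,-.2355,.138); z=.02
im1=cv2.resize(c["pixels"][170:250,345:475,::-1],None,fx=6,fy=6,interpolation=cv2.INTER_CUBIC)
cv2.imwrite("pics/final_top.png",im1)
for n,zz in(("seated",.02),("on ramps",.046)):
    print(n,"base ends",edge(c,q,zz+.018,1,.1025,.022,.035),edge(c,q,zz+.018,1,-.1025,.022,.035),"slab ends",edge(c,q,zz+.03,1,.09,-.02,.02),edge(c,q,zz+.03,1,-.09,-.02,.02),"slab x",edge(c,q,zz+.03,0,.029,-.06,.06),edge(c,q,zz+.03,0,-.029,-.06,.06))
E
```

```text
t 16.55 tcp [0.531  0.1289 0.1644] yaw_y 0.1361 tilt [ 5.e-04 -2.e-04 -1.e+00] shift [-1.4489e+00 -6.0000e-04  4.0000e-04] turn z None F [-0.6  0.4  0.3] gap 0.0756 grip 0.0
seated base ends (np.float64(-0.25), 6.0) (np.float64(1.25), 6.38) slab ends (np.float64(4.25), 3.99) (np.float64(-2.75), 2.39) slab x (np.float64(0.0), 1.91) (np.float64(0.0), 1.34)
on ramps base ends (np.float64(3.5), 6.3) (np.float64(-0.25), 0.29) slab ends (np.float64(3.75), 3.44) (np.float64(3.5), 1.7) slab x (np.float64(5.0), 4.95) (np.float64(-0.75), 1.37)
```

View pics/final_top.png

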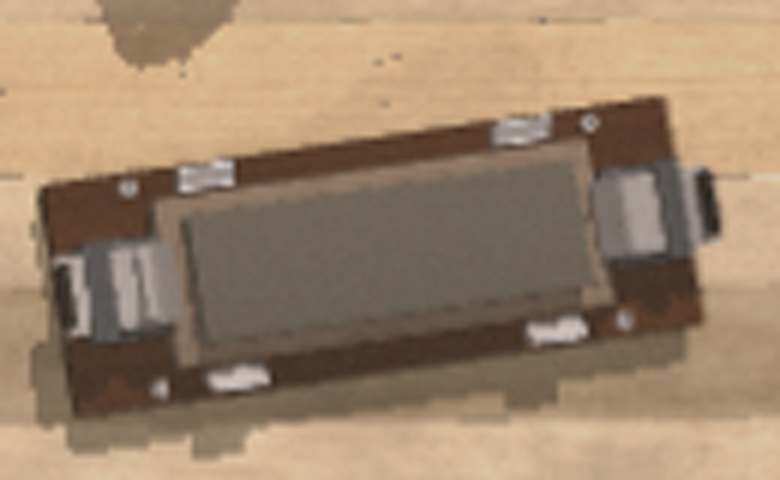

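The stone lies between the cheeks. Both noses, at crop (178,285) and (595,215), overlap the base ends at their rest positions. The base ends match the seated height, and the robot is clear.

```bash
python3 -c "
from h import *
print(ticket.hand_in())"
```

```text
the job is handed in; nothing more can be done
None
```

The larger honing stone is in the holder, abrasive side up and pressed down to the board; the final top picture shows both catches back over its base ends, and the job is handed in at about 17 s of the 40 s limit.

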